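# Lock off the hob burner that was left on

### The arm

A 6-joint arm with a two-finger parallel gripper is mounted at the origin on the work surface; the furniture and walls round the work are solid. World frame = base frame: x ahead of the robot, y to its left, z up, the work surface at z = 0. Lengths are in m, angles in rad, forces in N, time in s.
With the tool pointing down it reaches from about 0.35 to 0.775 m from the base axis. Payload 5.5 kg.
Tool frame: the origin (TCP) lies midway between the tips of the shut fingers; the grasp point (between the pads) lies 19 mm behind it (arm.tcp_to_grasp is the distance from the TCP to the grasp point, in m); z points along the fingers, y is the line along which they close (so a half turn about z gives the same grasp; the last joint's range is limited). The gripper opens to 85 mm and grips with 20 to 120 N. Pads are 22 mm wide; open, the fingers measure 114 mm over their backs; the gripper's body (76 mm by 85 mm) begins 54 mm behind the grasp point. The pads swing forward as they close: fully open they stand 13 mm farther back than shut.
Start: joints at [-1.483, 0.313, 0.046, 1.304, 0, 1.431], TCP at [0.13, -0.56, 0.231] pointing down, gripper open.
Joint ranges: [-2.76, 2.76], [-0.86, 1.69], [-1.03, 1.26], [-2.2, 2.34], [-1.47, 1.5], [-3.14, 3.14]. Speed limits (rad/s): [2.57, 2.57, 3.14, 3.14, 3.14, 3.14].

### API

Orientations are given as a unit quaternion [w, x, y, z].
In Python, from cell import arm gives the robot as it stands. The module is installed in compiled form; this text tells all that it offers.
- The arm moves only by the tool drive_tool, never from a script. Its argument "steps" is text: rows parted by semicolons, each of 7 numbers parted by spaces: the turn, a rotation vector about the world's x, y, z in rad, then the shift along the world's x, y, z in units of 25 mm (1.0 is 25 mm), then the opening, from -1 (shut) to 1 (fully open). In form: ax ay az tx ty tz fingers; .... A call has 1 to 8 rows; each row shifts and turns the commanded pose from where the row before left it; what a row does not reach is not made up. A row lasts 1/10 s, in which the tool goes at most 50 mm and 8.59 degrees, less where a joint would pass 70% of its speed; a pose out of reach is approached as far as the arm can. A call is refused whole if a number of a shift passes 1 or a number of a turn 0.15, either way. A call with a gripper value outside its range is refused whole. The fingers move at their own pace and stop on an object; "newtons" is the grip in N (left out, the last holds). Time passes only in rows, so rows that do not move let the fingers close. It gives the time, the measured TCP pose, the force, the opening and the grip force at its end, in the units of the state.
- arm.get_state(): the state, without advancing time (a new reading comes with each control period).
- arm.camera(name): name is "side" or "top" or "wrist"; returns a dict with "pixels" (420x560x3 uint8, red, green, blue), "z_map" (420x560 float32, m along the optical axis (not along the pixel's ray), 0 where there is no reading), "fx", "fy", "cx", "cy" (pixels), "rvec" (rotation vector, rad) and "tvec" (3), from world to camera coordinates, as OpenCV has them. Camera axes: x right, y down, z forward; pixel columns grow to the right and rows downward; lengths in m; the calibration is good to about 2 mm. The wrist camera is an equidistant fisheye: a pixel r from the principal point sees the ray r / f radians off the axis. A picture is of the moment at which its call begins.
- arm.job_done(): hands the job in; it is judged then, once.
The state is a dict: "time_s": time; "qpos": joint angles; "joint_velocities": joint speeds; "joint_efforts": joint torques, N m; "eef_pos": TCP position; "eef_rot": TCP orientation; "contact_force": force on the tool from outside, world axes, zero at the start; "wrist_torque": the same for the moment, N m; "opening": opening from 0.0 (shut) to 1.0 (fully open); "grip_force": force on a finger pad.
Only numpy, scipy, OpenCV 4.12 (cv2) and the standard library are available. Lean on these libraries where they do the work, as an engineer would, in place of code of your own. Each camera call takes 0.05 s, during which the arm holds its last target. There are 200 camera calls.

### The job

One burner of the tabletop gas hob was left on after the lesson: its knob is the only one whose white pointer is turned away from the red off mark. Push that knob in and, keeping it pushed in, turn it clockwise until you just feel it meet its stop, then let go so that it springs back up and is locked off. Be gentle, do not jam the knob down or wrench it against anything, and do not touch the other knobs or shift the things standing about.

Things in the scene. Friction and masses are not known exactly. Their poses are not given: they have to be found in the camera images.
- hob: steel tabletop gas hob, 280 mm deep (x), 380 mm wide (y), fixed, level. Origin under its centre on the table, x points to its back. Top plate 62 mm up. A row of four alike black knobs stands 99 mm before its centre along y, 62 mm from axis to axis. Black wire pan supports, 92 mm up, begin 40 mm behind the knobs' axes
- knob_a: the knob left on, in any place of the row: 39 mm round skirt 9 mm high, on it a grip bar 38 mm long, 13 wide, its top 33 mm above the knob's underside. Origin: on the vertical turning axis at the underside, 10 mm above the plate when up; x along the bar to the end with the white pointer line, z up. At the start it is up, its pointer 0.93 to 1.28 rad anticlockwise (from above) of its off mark
- knob_a_top (a point): the centre of the top of knob_a's grip bar. A spring pushes the knob up (6 N when up, 0.6 N more per mm). Up, it turns freely over the on range, but a tooth inside bars the way to off: the knob passes it only when pushed in 5 mm or more; the push ends on metal at 7 mm. Turning takes about 0.06 N m, 0.2 N m more means it is up against something
- tap_a: bright collar and gas tap under knob_a, fixed. Origin on the knob's axis at the plate's top; x points to its red off mark (the hob's back). The closed end is a hard stop; as the knob sits askew on its spindle, the pointer there stands up to 0.22 rad either side of the mark (no reading shows it). Let go within 0.07 rad of the stop it springs up, locked; 0.15 to 0.6 rad short it stays down
- knob_b: a neighbour, locked off, its pointer at its off mark; shape and origin as knob_a
- knob_c: a neighbour, locked off, its pointer at its off mark; shape and origin as knob_a
- knob_d: a neighbour, locked off, its pointer at its off mark; shape and origin as knob_a
- saucepan: steel saucepan without lid, 136 mm across, 75 mm high, on the pan support over the back left burner. Origin under its centre
- kitchen_timer: red and white round kitchen timer, 68 mm across, 57 mm high, before the hob. Origin under its centre
- lemon: yellow lemon, 66 x 51 x 51 mm, on the table before the hob at the right. Origin on its underside
- pepper_shaker: grey pepper shaker, 44 mm across, 90 mm high, left of the hob. Origin under its centre

How it is judged:
On the way, in this order (a step that is already met when the one before it is completed fails the run):
1. the knob that was left on is pushed in by at least 3.5 mm while still in its on range (z of knob_a in the frame of tap_a below 0.0065 m and angle between the x axis of knob_a and the x axis of tap_a, either way round above 0.45 rad), for 0.1 s.
2. it is turned to within 0.40 rad of the off mark (angle between the x axis of knob_a and the x axis of tap_a, either way round below 0.4 rad), for 0.1 s.
At the end, for the whole second after the job is handed in: knob_a is locked off: sprung fully up (its underside at least 8.5 mm above the plate), its pointer within 0.40 rad of its off mark (that is past the tooth, in the off notch), let go and at rest (z of knob_a in the frame of tap_a above 0.0085 m and angle between the x axis of knob_a and the x axis of tap_a, either way round below 0.4 rad and contact force between the fingers and knob_a below 0.2 N and angular speed of knob_a below 0.1 rad/s); the robot touches nothing.
It fails at once if the tap of knob_a is forced: more than 20 N inside it (jammed down on the end of the push, or wrenched against its stop or tooth; 20 N there is 0.44 N m of twist) (contact force between knob_a and tap_a above 20 N).
It fails at once if the robot touches a neighbour knob (more than 0.5 N) (contact force between any of the fingers, the arm and knob_b above 0.5 N or contact force between any of the fingers, the arm and knob_c above 0.5 N or contact force between any of the fingers, the arm and knob_d above 0.5 N).
It fails at once if the saucepan, timer, lemon or pepper shaker is shifted by more than 15 mm (distance of any of saucepan, kitchen_timer, lemon, pepper_shaker from where it was at the start of the episode above 0.015 m).
It also fails if it takes over 61 s, if anything falls off the work surface, if the arm or the gripper's body presses on something with over 40 N, if the wrist force passes 120 N, or if a joint passes its speed limit or range.

## Working session

There is one attempt and no reset: what is moved stays moved. The work goes in short steps, Python scripts to look and compute and a tool call to move; the robot and the scene stay as the last step left them, time stands still between calls to the robot, and variables do not carry over. Pictures are saved under pics/ and viewed, at most 10 in all, crops included, and the job is handed in when it is done.

Besides the shell and the picture viewer there is one more tool, called as name(argument=value, ...) on one line, values as JSON. drive_tool: Moves the arm, as the interface text tells. Its arguments: {"type":"object","properties":{"steps":{"type":"string"},"newtons":{"type":"number"}},"required":["steps"]}

```bash
mkdir -p pics
cat > h.py <<'E'
import numpy as np, cv2
from cell import arm
def pose(c):
    R,_=cv2.Rodrigues(np.array(c["rvec"],float)); return R,np.array(c["tvec"],float).ravel()
def pts(c):  # world xyz per pixel (pinhole)
    R,t=pose(c); z=c["z_map"]; v,u=np.mgrid[:z.shape[0],:z.shape[1]]
    P=np.stack([(u-c["cx"])/c["fx"]*z,(v-c["cy"])/c["fy"]*z,z],-1)
    return (P-t)@R
def plane(c,u,v,h):
    R,t=pose(c); d=R.T@np.array([(u-c["cx"])/c["fx"],(v-c["cy"])/c["fy"],1]); o=-R.T@t
    return o+d*(h-o[2])/d[2]
def save(c,n): cv2.imwrite("pics/"+n,c["pixels"][:,:,::-1])
E
python3 - <<'E'
from h import *
a=arm.camera("top");b=arm.camera("side")
im=np.hstack([a["pixels"],b["pixels"]])[:,:,::-1]
save(a,"top.png");save(b,"side.png")
for c in(a,b):
    R,t=pose(c);print(-R.T@t,R[2],c["fx"],c["cx"],c["cy"])
print(arm.get_state())
E
```

```text
[ 0.38050794 -0.06702442  1.03291374] [ 0.08673509 -0.02767443 -0.99584695] 427.0017047564494 276.3418678607106 208.37538947863044
[0.20845762 0.84160471 0.65798805] [ 0.22427466 -0.83417273 -0.50384198] 434.02755621477615 281.0606695307036 208.1705987750389
{'time_s': 0.1, 'qpos': array([-1.48258829e+00,  3.13966911e-01,  4.51280521e-02,  1.30361308e+00,
        4.05762778e-06,  1.43124214e+00]), 'joint_velocities': array([-0.00047068, -0.00130776,  0.00398179, -0.00097599, -0.00010248,
        0.00052808]), 'joint_efforts': array([ 2.97123079e-03, -4.81725490e+01,  2.99245065e+01,  1.27688140e-02,
       -1.72714626e-04, -1.50748342e-06]), 'eef_pos': array([ 0.12981196, -0.55970016,  0.23048888]), 'eef_rot': array([-8.27483182e-04,  9.93522211e-01,  1.13635081e-01,  2.32781907e-05]), 'contact_force': array([-0.98006968,  0.78477419, -0.37941695]), 'wrist_torque': array([-0.03207774, -0.0418196 ,  0.02505608]), 'grip_force': 0.0, 'opening': 0.9995812157919544}
```

View pics/top.png

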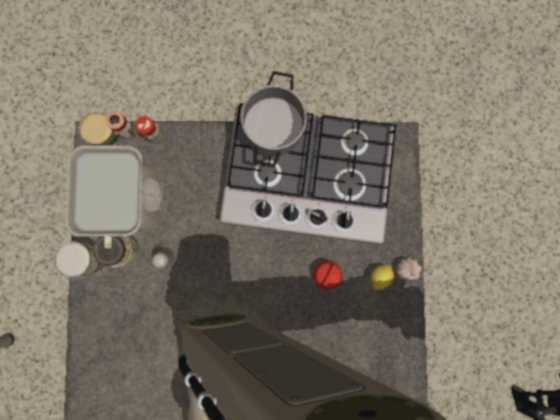

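View pics/side.png

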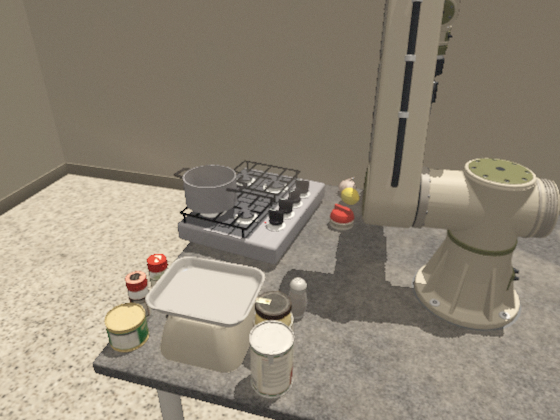

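Run:
```python
from h import *
c=arm.camera("top");P=pts(c)
for u,v in[(263,209),(290,213),(317,217),(345,220),(328,275),(383,277),(160,260),(273,120)]:
    print(u,v,P[v,u].round(3),plane(c,u,v,.095).round(3))
p=c["pixels"].astype(int)
H=P[...,2]
m=((H>.085)&(H<.115)&(p.max(2)<70)).astype(np.uint8); m[:195]=0;m[240:]=0;m[:,:245]=0;m[:,365:]=0
n,l,s,ce=cv2.connectedComponentsWithStats(m)
for i in range(1,n):
    if s[i,4]>15:print(ce[i],s[i,4],np.median(P[l==i],0).round(4),P[l==i].mean(0).round(4))
cr=c["pixels"][185:250,215:395,::-1]
cv2.imwrite("pics/crop.png",cv2.resize(cr,None,fx=4.4,fy=4.4,interpolation=cv2.INTER_CUBIC))
```

```text
263 209 [ 0.46  -0.064  0.104] [ 0.461 -0.064  0.095]
290 213 [ 0.451 -0.123  0.103] [ 0.452 -0.123  0.095]
317 217 [ 0.442 -0.182  0.103] [ 0.443 -0.183  0.095]
345 220 [ 0.435 -0.243  0.105] [ 0.436 -0.245  0.095]
328 275 [ 0.313 -0.211  0.057] [ 0.316 -0.205  0.095]
383 277 [ 0.308 -0.338  0.052] [ 0.311 -0.326  0.095]
160 260 [0.35  0.161 0.09 ] [0.351 0.16  0.095]
273 120 [ 0.663 -0.087  0.091] [ 0.661 -0.087  0.095]
[297.11111111 195.27777778] 18 [ 0.4921 -0.1415  0.0914] [ 0.4916 -0.1395  0.0915]
[336.1512605  199.88235294] 119 [ 0.4809 -0.2258  0.0918] [ 0.4811 -0.2265  0.0918]
[262.92592593 210.64814815] 54 [ 0.4558 -0.0637  0.1046] [ 0.4565 -0.0635  0.1046]
[290.83050847 214.3559322 ] 59 [ 0.4471 -0.1245  0.104 ] [ 0.4483 -0.1244  0.1036]
[319.43076923 217.        ] 65 [ 0.4422 -0.1885  0.104 ] [ 0.4424 -0.1872  0.1022]
[346.01470588 221.33823529] 68 [ 0.4312 -0.2435  0.1034] [ 0.4327 -0.2457  0.1016]
```

View pics/crop.png

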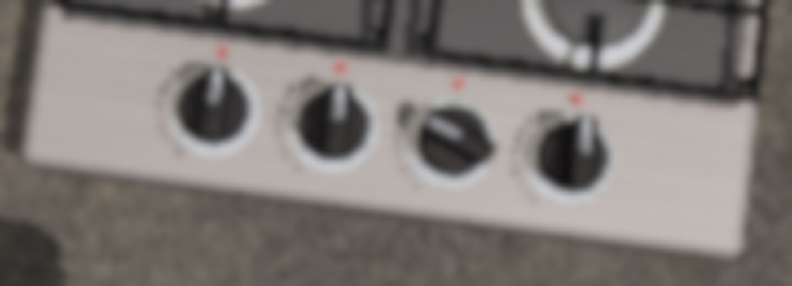

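The third knob from the left (top view pixel 317,217) is the one left on. It sits near (0.442, -0.185), with its bar top at z≈0.104 as expected. The hob yaw is about -0.13 and the pointer yaw about 0.97. I'll approach with a half turn so that joint 6 stays well inside its range.

drive_tool(steps="0 0 .149 .5 .6 0 -.3;0 0 .149 .5 .6 0 -.3;0 0 .149 .5 .6 0 -.3;0 0 .149 .5 .6 0 -.3;0 0 .149 .5 .6 0 -.3;0 0 .149 .5 .6 0 -.3;0 0 .149 .5 .6 0 -.3;0 0 .149 .5 .6 0 -.3", newtons=40)

```text
time_s: 0.95
eef_pos: [0.2302, -0.4393, 0.231]
eef_rot: [-0.0, 0.756, 0.654, 0.0]
contact_force: [0.1, -0.5, -0.1]
opening: 0.349
grip_force: 0.0
```

drive_tool(steps="0 0 .149 .5 .6 0 -.3;0 0 .149 .5 .6 0 -.3;0 0 .149 .5 .6 0 -.3;0 0 .149 .5 .6 0 -.3;0 0 .149 .5 .6 0 -.3;0 0 .149 .5 .6 0 -.3;0 0 .149 .5 .6 0 -.3;0 0 .149 .5 .6 0 -.3")

```text
time_s: 1.75
eef_pos: [0.3302, -0.3194, 0.2311]
eef_rot: [-0.0, 0.259, 0.966, 0.0]
contact_force: [0.4, -0.0, 0.6]
opening: 0.35
grip_force: 0.0
```

drive_tool(steps="0 0 .149 .5 .6 0 -.3;0 0 .149 .5 .6 0 -.3;0 0 .149 .5 .6 0 -.3;0 0 .149 .5 .6 0 -.3;0 0 .149 .5 .6 0 -.3;0 0 .149 .5 .6 0 -.3;0 0 .149 .5 .6 0 -.3;0 0 .149 .5 .6 0 -.3")

```text
time_s: 2.55
eef_pos: [0.4301, -0.1994, 0.2311]
eef_rot: [-0.0, -0.328, 0.945, 0.0]
contact_force: [-0.1, -0.1, 0.1]
opening: 0.347
grip_force: 0.0
```

```bash
cat >> h.py <<'E'
def yaw(s):
    w,x,y,z=s["eef_rot"]; return np.arctan2(2*(x*y+w*z),1-2*(y*y+z*z))
def tilt(s):
    w,x,y,z=s["eef_rot"]; return np.array([2*(x*z+w*y),2*(y*z-w*x),1-2*(x*x+y*y)])
def wplane(c,u,v,h):
    R,t=pose(c); d=np.array([(u-c["cx"])/c["fx"],(v-c["cy"])/c["fy"]]); r=np.hypot(*d)
    d=R.T@np.append(d*np.sin(r)/max(r,1e-9),np.cos(r)); o=-R.T@t
    return o+d*(h-o[2])/d[2]
E
python3 - <<'E'
from h import *
s=arm.get_state();print(s["time_s"],s["eef_pos"],yaw(s),tilt(s),s["opening"],s["qpos"].round(2),s["contact_force"].round(2))
c=arm.camera("wrist");save(c,"w1.png");R,t=pose(c);print(-R.T@t,R[2],c["fx"],c["cx"],c["cy"])
E
```

```text
2.55 [ 0.4301377  -0.19937579  0.23107553] -2.4731859733966526 [-4.98579978e-04  3.84423208e-04 -9.99999802e-01] 0.3466513478287401 [-0.6   0.12 -0.2   1.25  0.   -1.27] [-0.09 -0.06  0.15]
[ 0.36598423 -0.24968154  0.37420725] [ 0.24844913  0.19502678 -0.94880851] 325.19226210127806 277.7077969191447 206.5662607140764
```

View pics/w1.png

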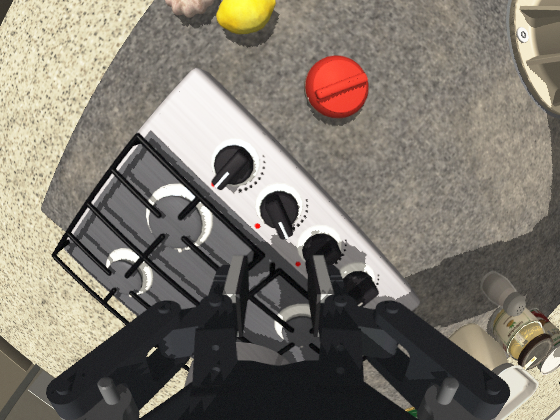

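The wrist view shows the live knob at about (279,212). Its white pointer is near (284,229) and its red mark at (258,226). The neighbours are at (234,165) and (321,248). I'll measure the knob's axis and bar direction next.

Run:
```python
from h import *
c=arm.camera("wrist");p=c["pixels"].astype(int)
red=((p[...,0]>170)&(p[...,1]<90)).astype(np.uint8);red[:150]=0
n,l,s,ce=cv2.connectedComponentsWithStats(red)
for i in range(1,n): print("red",ce[i],s[i,4],wplane(c,*ce[i],.062).round(4))
# pointer line & dark knob
r=slice(185,245),slice(250,305)
q=p[r]; cv2.imwrite("pics/k.png",cv2.resize(c["pixels"][180:250,245:315,::-1],None,fx=8,fy=8,interpolation=cv2.INTER_CUBIC))
dk=(q.max(2)<75).astype(np.uint8)
n,l,s,ce=cv2.connectedComponentsWithStats(dk);i=1+np.argmax(s[1:,4]);print("dark",ce[i]+[250,185],s[i])
# bright inside hull of dark
cnt=cv2.findContours((l==i).astype(np.uint8),0,2)[0];hull=cv2.convexHull(max(cnt,key=len))
hm=cv2.fillConvexPoly(np.zeros_like(dk),hull,1)
v,u=np.nonzero(hm&(q.min(2)>130));u=u+250;v=v+185
W=np.array([wplane(c,a,b,.105) for a,b in zip(u,v)])[:,:2]
print(len(W),"line",W.mean(0),np.c_[u,v].mean(0)); vx,vy,_,_=cv2.fitLine(W.astype(np.float32),2,0,.01,.01).ravel();print("dir yaw",np.arctan2(vy,vx))
for h in(.081,.105):print(h,wplane(c,*(ce[i]+[250,185]),h))
```

```text
red [211.6 181.4] 5 [ 0.4698 -0.2518  0.062 ]
red [256.19047619 223.14285714] 21 [ 0.4771 -0.1895  0.062 ]
dark [278.74006623 209.04470199] [  10    4   38   48 1208]
102 line [ 0.45047619 -0.17891195] [280.70588235 225.96078431]
dir yaw -1.2458074
0.081 [ 0.44549862 -0.1850938   0.081     ]
0.105 [ 0.43910991 -0.19030041  0.105     ]
```

View pics/k.png

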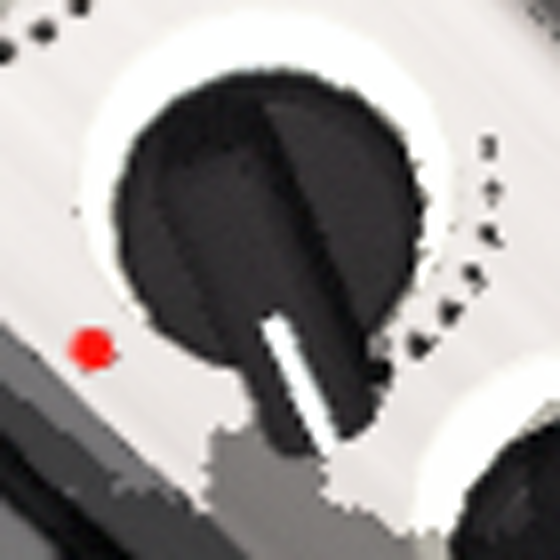

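Run:
```python
from h import *
c=arm.camera("wrist")
a=wplane(c,279.1,220.2,.105);b=wplane(c,286.2,235.8,.105)
d=b-a;y=np.arctan2(d[1],d[0]);print("pointer",a,b,np.hypot(*d[:2]),y)
p=c["pixels"].astype(int);m=(p.max(2)<75).astype(np.uint8);m[:185]=0;m[245:]=0;m[:,:250]=0;m[:,300:]=0
cnt=max(cv2.findContours(m,0,1)[0],key=len)[:,0]
W=np.array([wplane(c,u,v,.081) for u,v in cnt if v<224 and u<298])[:,:2]
A=np.c_[2*W,np.ones(len(W))];x=np.linalg.lstsq(A,(W**2).sum(1),rcond=None)[0];r=np.sqrt(x[2]+x[0]**2+x[1]**2)
print("skirt circle",x[:2],r,np.abs(np.hypot(*(W-x[:2]).T)-r).max())
# line distance from centre
n=np.array([-np.sin(y),np.cos(y)]);print("line offset from axis",(a[:2]-x[:2])@n,(b[:2]-x[:2])@[np.cos(y),np.sin(y)])
s=arm.get_state();print("move units",(x[:2]-s["eef_pos"][:2])/.025,"turn",y-np.pi-yaw(s))
```

```text
pointer [ 0.44621958 -0.18483885  0.105     ] [ 0.45409771 -0.17047002  0.105     ] 0.0163868233061166 1.0692754795994637
skirt circle [ 0.44372288 -0.18719882] 0.017273176695785188 0.0049184065791972615
line offset from axis -0.001054656240789634 0.019656483123299127
move units [0.54938772 0.49158334] turn 0.40706408802925154
```

drive_tool(steps="0 0 .133 .2 .16 -.5 -.3;0 0 .133 .2 .16 -.5 -.3;0 0 .133 .15 .17 -.5 -.3;0 0 0 0 0 -.6 -.3;0 0 0 0 0 -.6 -.3;0 0 0 0 0 -.6 -.3;0 0 0 0 0 -.3 -.3;0 0 0 0 0 0 -.3")

```text
time_s: 3.5
eef_pos: [0.4425, -0.188, 0.1403]
eef_rot: [-0.001, -0.505, 0.863, 0.001]
contact_force: [-0.1, 0.5, -0.5]
opening: 0.346
grip_force: 0.0
```

Run:
```python
from h import *
s=arm.get_state();print(s["time_s"],s["eef_pos"],yaw(s),s["opening"],s["qpos"].round(2),s["contact_force"].round(2),s["wrist_torque"].round(3))
c=arm.camera("wrist");R,t=pose(c);print(-R.T@t)
cv2.imwrite("pics/w2.png",cv2.resize(c["pixels"][170:370,180:380,::-1],None,fx=3,fy=3,interpolation=cv2.INTER_CUBIC))
```

```text
3.5 [ 0.44248494 -0.18802316  0.14032011] -2.0826618155051095 0.34597304958349656 [-0.57  0.18 -0.35  1.04 -0.   -1.63] [-0.1   0.52 -0.54] [-0.047  0.015 -0.018]
[ 0.40258046 -0.25893166  0.28342114]
```

View pics/w2.png

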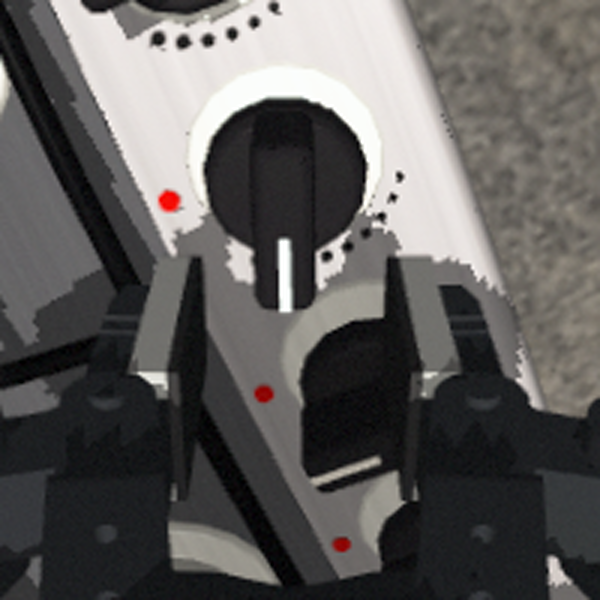

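Run:
```python
from h import *
c=arm.camera("wrist");f=lambda u,v,h:wplane(c,180+u/3,170+v/3,h)[:2]
a=f(285,240,.105);b=f(286,311,.105);print(a,b,np.hypot(*(b-a)))
for n,f1,f2 in[("centre",f(283,150,.105),f(287,300,.105)),("line",a,b)]:
    d=f2-f1;print(n,np.arctan2(d[1],d[0]))
L,Rr=f(255,220,.105),f(314,220,.105);print("width",np.hypot(*(Rr-L)))
e=f(287,310,.105);st=f(282,112,.105);print("bar len",np.hypot(*(e-st)),"mid",(e+st)/2)
d=(e-st)/np.hypot(*(e-st));print("axis from end",e-19*d/1000)
print("skirt",f(285,175,.081),f(205,175,.081),f(366,175,.081))
r=[f(169,200,.062),f(264,394,.062),f(342,545,.062)];print("reds",r)
q=r[2]-r[0];print("hob yaw",np.arctan2(q[1],q[0])-np.pi/2,np.hypot(*(r[1]-r[0])),np.hypot(*(r[2]-r[1])))
s=arm.get_state();print(s["eef_pos"],yaw(s)+np.pi)
```

```text
[ 0.44735508 -0.18351535] [ 0.45543963 -0.16880291] 0.016787376682086547
centre 1.080085440859858
line 1.0683342609297544
width 0.011927873259312822
bar len 0.04407674777573833 mid [ 0.44472467 -0.18833873]
axis from end [ 0.44615984 -0.18566067]
skirt [ 0.44528103 -0.18756239] [ 0.46103914 -0.19635891] [ 0.4293833  -0.17860478]
reds [array([ 0.47788335, -0.1891061 ]), array([ 0.48644656, -0.1268409 ]), array([ 0.49494702, -0.06477261])]
hob yaw -0.13638909013981215 0.06285128111251281 0.06264767404005514
[ 0.44354457 -0.18838161  0.14170141] 1.059812427923024
```

The close look agrees with the first measurement. The knob axis is at about (0.4457,-0.186), the pointer yaw is 1.07 against a tool yaw of 1.06, and the hob yaw is -0.136. The knob therefore has about 1.2 rad to turn, so I'll descend around the bar.

drive_tool(steps="0 0 0 .08 .06 -.3 -.3;0 0 0 0 0 -.4 -.3;0 0 0 0 0 -.4 -.3;0 0 0 0 0 -.4 -.3;0 0 0 0 0 -.4 -.3;0 0 0 0 0 -.26 -.3;0 0 0 0 0 0 -.3;0 0 0 0 0 0 -.3")

```text
time_s: 4.4
eef_pos: [0.4456, -0.1864, 0.0872]
eef_rot: [-0.0, -0.506, 0.863, 0.0]
contact_force: [-0.5, 0.0, 1.1]
opening: 0.35
grip_force: 0.0
```

Run:
```python
from h import *
s=arm.get_state();print(s["time_s"],s["eef_pos"],yaw(s)+np.pi,s["opening"],s["contact_force"].round(2),s["wrist_torque"].round(3))
c=arm.camera("wrist")
cv2.imwrite("pics/w3.png",cv2.resize(c["pixels"][190:320,180:380,::-1],None,fx=3,fy=3,interpolation=cv2.INTER_CUBIC))
```

```text
4.4 [ 0.44555457 -0.18643357  0.08723225] 1.061158269899042 0.3502995001289975 [-0.51  0.04  1.05] [0.007 0.013 0.032]
```

View pics/w3.png

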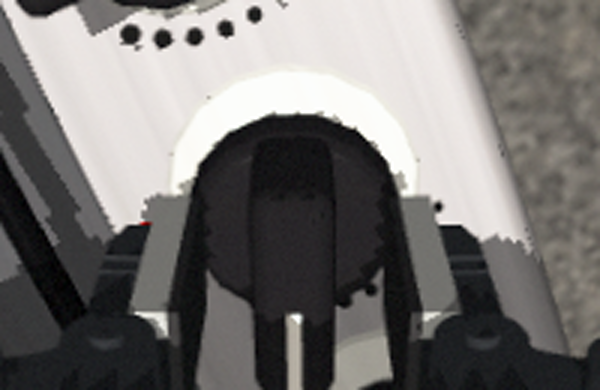

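The bar (column ~293) is centred between the pads (205 and 388), so I'll close on it.

drive_tool(steps="0 0 0 0 0 0 -.5;0 0 0 0 0 0 -.7;0 0 0 0 0 0 -.8;0 0 0 0 0 0 -1;0 0 0 0 0 0 -1;0 0 0 0 0 0 -1", newtons=40)

```text
time_s: 5.05
eef_pos: [0.4457, -0.1865, 0.0879]
eef_rot: [0.0, -0.506, 0.863, -0.0]
contact_force: [-1.8, 0.7, 6.0]
opening: 0.141
grip_force: 41.5
```

```bash
cat > st.py <<'E'
from h import *
s=arm.get_state();print(s["time_s"],s["eef_pos"].round(4),"yaw",round((yaw(s))%np.pi,3),s["opening"],s["grip_force"],s["contact_force"].round(2),s["wrist_torque"].round(3))
E
python3 st.py
```

```text
5.05 [ 0.4457 -0.1865  0.0879] yaw 1.061 0.1413219040062503 41.47489786148071 [-1.77  0.7   5.96] [ 0.147  0.384 -0.023]
```

drive_tool(steps="0 0 0 0 0 -.03 -1;0 0 0 0 0 -.03 -1;0 0 0 0 0 -.03 -1;0 0 0 0 0 -.03 -1;0 0 0 0 0 0 -1")

```text
time_s: 5.55
eef_pos: [0.4457, -0.1866, 0.085]
eef_rot: [0.0, -0.506, 0.863, -0.0]
contact_force: [-2.7, 1.1, 6.5]
opening: 0.145
grip_force: 41.7
```

drive_tool(steps="0 0 0 0 0 -.03 -1;0 0 0 0 0 -.03 -1;0 0 0 0 0 0 -1")

```text
time_s: 5.85
eef_pos: [0.4457, -0.1865, 0.0836]
eef_rot: [0.0, -0.506, 0.863, -0.0]
contact_force: [-2.2, 1.0, 7.2]
opening: 0.14
grip_force: 41.8
```

```bash
python3 st.py
```

```text
5.85 [ 0.4457 -0.1865  0.0836] yaw 1.061 0.14018191344731165 41.82261765003204 [-2.18  0.98  7.17] [0.299 0.509 0.007]
```

```bash
cat > kz.py <<'E'
from h import *
def kz(show=True):
    c=arm.camera("wrist");R,t=pose(c);z=c["z_map"];v,u=np.mgrid[:420,:560]
    x=(u-c["cx"])/c["fx"];y=(v-c["cy"])/c["fy"];r=np.hypot(x,y)+1e-9;k=np.tan(r)/r
    P=(np.stack([x*k*z,y*k*z,z],-1)-t)@R
    d=np.hypot(P[...,0]-.4457,P[...,1]+.186);Z=P[...,2]
    top=Z[(d<22)&(d<.022)&(Z>.088)&(Z<.112)]
    dark=c["pixels"].max(2)<75
    hist=np.histogram(Z[(d<.021)&(z>0)&dark],np.arange(.060,.115,.001))
    print([(round(b,3),int(n)) for n,b in zip(*hist) if n>15])
    pl=Z[(d>.03)&(d<.045)&(Z>.055)&(Z<.07)];print("plate",np.median(pl))
    return c
if __name__=="__main__": kz()
E
python3 kz.py; python3 st.py
```

```text
[(np.float64(0.069), 23), (np.float64(0.07), 58), (np.float64(0.071), 63), (np.float64(0.072), 79), (np.float64(0.073), 88), (np.float64(0.074), 107), (np.float64(0.075), 164), (np.float64(0.076), 249), (np.float64(0.077), 183), (np.float64(0.078), 18), (np.float64(0.079), 18), (np.float64(0.08), 19), (np.float64(0.081), 19), (np.float64(0.082), 21), (np.float64(0.083), 24), (np.float64(0.084), 20), (np.float64(0.085), 26), (np.float64(0.086), 29), (np.float64(0.087), 23), (np.float64(0.088), 24), (np.float64(0.089), 31), (np.float64(0.09), 39), (np.float64(0.091), 45), (np.float64(0.092), 53), (np.float64(0.093), 57), (np.float64(0.094), 58), (np.float64(0.095), 56), (np.float64(0.096), 49), (np.float64(0.097), 77), (np.float64(0.098), 98), (np.float64(0.099), 274), (np.float64(0.1), 812), (np.float64(0.101), 603), (np.float64(0.102), 80), (np.float64(0.103), 53), (np.float64(0.104), 45), (np.float64(0.105), 43), (np.float64(0.106), 38), (np.float64(0.107), 46), (np.float64(0.108), 51), (np.float64(0.109), 61), (np.float64(0.11), 57), (np.float64(0.111), 69), (np.float64(0.112), 69), (np.float64(0.113), 58), (np.float64(0.114), 60)]
plate 0.06246763443632114
5.9 [ 0.4457 -0.1866  0.0836] yaw 1.061 0.14020768060508187 41.82182729244232 [-2.16  0.77  7.31] [ 0.274  0.515 -0.03 ]
```

The bar top now reads 0.1007 and the skirt 0.0767, so the knob is following and is about 4.4 mm in. Another 1.5 mm is needed.

drive_tool(steps="0 0 0 0 0 -.03 -1;0 0 0 0 0 -.03 -1;0 0 0 0 0 0 -1;0 0 0 0 0 0 -1")

```text
time_s: 6.3
eef_pos: [0.4457, -0.1865, 0.0822]
eef_rot: [0.0, -0.506, 0.863, -0.0]
contact_force: [-3.1, 1.9, 8.0]
opening: 0.142
grip_force: 41.9
```

drive_tool(steps="0 0 -.05 0 0 0 -1;0 0 -.05 0 0 0 -1;0 0 -.05 0 0 0 -1;0 0 0 0 0 0 -1")

```text
time_s: 6.7
eef_pos: [0.4456, -0.1864, 0.0822]
eef_rot: [0.0, -0.439, 0.898, -0.0]
contact_force: [-3.1, 1.4, 9.2]
opening: 0.141
grip_force: 42.0
```

```bash
python3 kz.py; python3 st.py
```

```text
[(np.float64(0.068), 32), (np.float64(0.069), 61), (np.float64(0.07), 77), (np.float64(0.071), 75), (np.float64(0.072), 75), (np.float64(0.073), 134), (np.float64(0.074), 177), (np.float64(0.075), 270), (np.float64(0.076), 109), (np.float64(0.077), 17), (np.float64(0.078), 16), (np.float64(0.079), 25), (np.float64(0.08), 20), (np.float64(0.081), 22), (np.float64(0.082), 23), (np.float64(0.083), 23), (np.float64(0.084), 26), (np.float64(0.085), 18), (np.float64(0.086), 25), (np.float64(0.087), 34), (np.float64(0.088), 35), (np.float64(0.089), 45), (np.float64(0.09), 45), (np.float64(0.091), 42), (np.float64(0.092), 54), (np.float64(0.093), 64), (np.float64(0.094), 54), (np.float64(0.095), 62), (np.float64(0.096), 84), (np.float64(0.097), 125), (np.float64(0.098), 423), (np.float64(0.099), 888), (np.float64(0.1), 359), (np.float64(0.101), 52), (np.float64(0.102), 57), (np.float64(0.103), 48), (np.float64(0.104), 30), (np.float64(0.105), 49), (np.float64(0.106), 48), (np.float64(0.107), 51), (np.float64(0.108), 62), (np.float64(0.109), 64), (np.float64(0.11), 57), (np.float64(0.111), 59), (np.float64(0.112), 63), (np.float64(0.113), 50), (np.float64(0.114), 30)]
plate 0.06244976216419976
6.75 [ 0.4455 -0.1864  0.0822] yaw 0.911 0.13881731408311304 41.99693441390991 [-3.15  1.04  8.99] [ 0.388  0.594 -0.02 ]
```

drive_tool(steps="0 0 -.05 0 0 0 -1;0 0 -.05 0 0 0 -1;0 0 -.05 0 0 0 -1;0 0 -.05 0 0 0 -1;0 0 -.05 0 0 0 -1;0 0 -.05 0 0 0 -1;0 0 -.05 0 0 0 -1")

```text
time_s: 7.45
eef_pos: [0.4452, -0.1861, 0.0821]
eef_rot: [-0.0, -0.276, 0.961, 0.0]
contact_force: [-4.0, 2.3, 8.6]
opening: 0.139
grip_force: 42.0
```

```bash
python3 st.py
```

```text
7.45 [ 0.4452 -0.1861  0.0821] yaw 0.559 0.1394129785059258 42.0244699716568 [-4.04  2.3   8.56] [0.509 0.769 0.011]
```

drive_tool(steps="0 0 -.05 -.02 .01 0 -1;0 0 -.05 -.02 .01 0 -1;0 0 -.05 0 0 0 -1;0 0 -.05 0 0 0 -1;0 0 -.05 0 0 0 -1")

```text
time_s: 7.95
eef_pos: [0.445, -0.1857, 0.0823]
eef_rot: [0.001, -0.154, 0.988, -0.0]
contact_force: [-2.1, 2.6, 8.5]
opening: 0.141
grip_force: 42.0
```

```bash
python3 st.py
```

```text
7.95 [ 0.445  -0.1857  0.0823] yaw 0.31 0.14094751609729425 42.00091302394867 [-2.06  2.56  8.47] [0.569 0.378 0.06 ]
```

Torque is still free-running. I'll go on to just before the earliest possible stop, then take small steps.

drive_tool(steps="0 0 -.04 0 .02 0 -1;0 0 -.04 0 .01 0 -1;0 0 -.04 0 0 0 -1;0 0 -.04 0 0 0 -1;0 0 0 0 0 0 -1")

```text
time_s: 8.45
eef_pos: [0.445, -0.1855, 0.0824]
eef_rot: [0.001, -0.075, 0.997, -0.0]
contact_force: [-2.1, 1.6, 9.4]
opening: 0.142
grip_force: 42.0
```

```bash
python3 st.py; for i in 1 2 3; do python3 -c "
from h import *
arm.camera('top');s=arm.get_state();print(s['wrist_torque'].round(3),s['joint_efforts'].round(3))"; done
```

```text
8.45 [ 0.445  -0.1855  0.0824] yaw 0.15 0.14201459433087313 41.95804953575134 [-2.05  1.55  9.4 ] [ 0.25   0.518 -0.045]
[ 0.251  0.468 -0.086] [ 1.7000e-02 -3.5857e+01  2.4350e+01 -1.1200e+00  9.6000e-02  1.0000e-02]
[ 0.19   0.469 -0.1  ] [ 1.3000e-02 -3.5857e+01  2.4351e+01 -1.1200e+00  9.4000e-02 -3.6000e-02]
[ 0.268  0.507 -0.029] [ 8.0000e-03 -3.5856e+01  2.4351e+01 -1.1200e+00  9.3000e-02 -4.6000e-02]
```

drive_tool(steps="0 0 -.02 0 0 0 -1;0 0 -.02 0 0 0 -1;0 0 0 0 0 0 -1", newtons=26)

```text
time_s: 8.9
eef_pos: [0.445, -0.1854, 0.0823]
eef_rot: [0.001, -0.055, 0.998, -0.0]
contact_force: [-2.8, 1.3, 8.6]
opening: 0.14
grip_force: 42.0
```

```bash
cat > tq.py <<'E'
from h import *
T=[];J=[]
for i in range(4):
    arm.camera('top');s=arm.get_state();T.append(s['wrist_torque'][2]);J.append(s['joint_efforts'][5])
print(round(s['time_s'],2),"tz",np.round(np.mean(T),3),"j6",np.round(np.mean(J),3),"yaw",round((yaw(s)+4)%np.pi-4+np.pi,4),s['grip_force'].round(1),round(s['opening'],4),s['contact_force'].round(1),s['eef_pos'].round(4))
E
python3 tq.py;python3 kz.py|tr ')' '\n'|grep -E '0.09[6-9]|0.10[0-5]'
```

```text
, (np.float64(0.096
, (np.float64(0.097
, (np.float64(0.098
, (np.float64(0.099
, (np.float64(0.101
, (np.float64(0.102
, (np.float64(0.103
, (np.float64(0.104
, (np.float64(0.105Traceback (most recent call last):
  File "tq.py", line 5, in <module>
    print(round(s['time_s'],2),"tz",np.round(np.mean(T),3),"j6",np.round(np.mean(J),3),"yaw",round((yaw(s)+4)%np.pi-4+np.pi,4),s['grip_force'].round(1),round(s['opening'],4),s['contact_force'].round(1),s['eef_pos'].round(4))
                                                                                                                               ^^^^^^^^^^^^^^^^^^^^^
AttributeError: 'float' object has no attribute 'round'
```

```bash
sed -i "s/s\['grip_force'\].round(1)/round(s['grip_force'],1)/; s/round((yaw(s)+4)%np.pi-4+np.pi,4)/round((yaw(s)+1)%np.pi-1,4)/" tq.py; python3 tq.py
```

```text
9.35 tz -0.051 j6 -0.048 yaw 0.1111 42.0 0.1421 [-2.4  1.9  8.2] [ 0.445  -0.1854  0.0824]
```

drive_tool(steps="0 0 -.015 0 0 0 -1;0 0 -.015 0 0 0 -1", newtons=26)

```text
time_s: 9.55
eef_pos: [0.445, -0.1854, 0.0824]
eef_rot: [0.001, -0.04, 0.999, -0.0]
contact_force: [-1.3, 1.5, 9.4]
opening: 0.143
grip_force: 42.0
```

```bash
python3 tq.py
```

```text
9.75 tz -0.04 j6 0.0 yaw 0.0812 42.0 0.1373 [-2.2  0.3  8.2] [ 0.445  -0.1854  0.0824]
```

drive_tool(steps="0 0 -.015 0 0 0 -1;0 0 -.01 0 0 0 -1")

```text
time_s: 9.95
eef_pos: [0.445, -0.1853, 0.0823]
eef_rot: [0.001, -0.028, 1.0, -0.0]
contact_force: [-2.9, 1.5, 9.7]
opening: 0.142
grip_force: 42.0
```

```bash
python3 tq.py
```

```text
10.15 tz -0.022 j6 0.008 yaw 0.0562 42.0 0.1461 [-1.6  0.8  8.2] [ 0.445  -0.1854  0.0824]
```

drive_tool(steps="0 0 -.015 0 0 0 -1;0 0 -.01 0 0 0 -1")

```text
time_s: 10.35
eef_pos: [0.445, -0.1853, 0.0824]
eef_rot: [0.001, -0.015, 1.0, -0.0]
contact_force: [-1.4, 1.9, 9.1]
opening: 0.141
grip_force: 42.0
```

```bash
python3 tq.py
```

```text
10.55 tz -0.02 j6 0.008 yaw 0.0312 42.0 0.1428 [-2.4  2.  10.1] [ 0.445  -0.1854  0.0824]
```

drive_tool(steps="0 0 -.015 0 0 0 -1;0 0 -.01 0 0 0 -1")

```text
time_s: 10.75
eef_pos: [0.445, -0.1853, 0.0824]
eef_rot: [0.001, -0.003, 1.0, -0.0]
contact_force: [-3.1, 2.1, 8.7]
opening: 0.143
grip_force: 42.0
```

```bash
python3 tq.py
```

```text
10.95 tz -0.025 j6 0.008 yaw 0.0062 42.0 0.1375 [-2.8  1.8  8.4] [ 0.4449 -0.1853  0.0824]
```

drive_tool(steps="0 0 -.015 0 0 0 -1;0 0 -.01 0 0 0 -1")

```text
time_s: 11.15
eef_pos: [0.445, -0.1853, 0.0823]
eef_rot: [0.001, 0.01, 1.0, -0.0]
contact_force: [-2.4, 0.7, 8.2]
opening: 0.143
grip_force: 42.0
```

```bash
python3 tq.py
```

```text
11.35 tz -0.029 j6 0.008 yaw -0.0188 42.0 0.1429 [-2.4  1.3  9. ] [ 0.445  -0.1853  0.0824]
```

drive_tool(steps="0 0 -.015 0 0 0 -1;0 0 -.01 0 0 0 -1")

```text
time_s: 11.55
eef_pos: [0.445, -0.1853, 0.0824]
eef_rot: [0.001, 0.022, 1.0, -0.0]
contact_force: [-1.4, 2.0, 9.5]
opening: 0.138
grip_force: 42.0
```

```bash
python3 tq.py
```

```text
11.75 tz -0.036 j6 0.008 yaw -0.0437 42.0 0.1405 [-2.1  2.4  9.8] [ 0.445  -0.1852  0.0823]
```

drive_tool(steps="0 0 -.015 0 0 0 -1;0 0 -.01 0 0 0 -1")

```text
time_s: 11.95
eef_pos: [0.445, -0.1852, 0.0823]
eef_rot: [0.001, 0.035, 0.999, -0.0]
contact_force: [-2.2, 1.9, 9.3]
opening: 0.137
grip_force: 42.0
```

```bash
python3 tq.py
```

```text
12.15 tz -0.004 j6 0.008 yaw -0.0687 42.0 0.1411 [-2.7  2.2  9.1] [ 0.445  -0.1852  0.0823]
```

drive_tool(steps="0 0 -.015 0 0 0 -1;0 0 -.01 0 0 0 -1")

```text
time_s: 12.35
eef_pos: [0.445, -0.1852, 0.0823]
eef_rot: [0.001, 0.047, 0.999, -0.0]
contact_force: [-2.8, 2.8, 9.0]
opening: 0.14
grip_force: 42.0
```

```bash
python3 tq.py
```

```text
12.55 tz -0.023 j6 0.009 yaw -0.0937 42.0 0.1401 [-3.8  2.2  8.6] [ 0.4449 -0.1852  0.0823]
```

drive_tool(steps="0 0 -.015 0 0 0 -1;0 0 -.01 0 0 0 -1")

```text
time_s: 12.75
eef_pos: [0.445, -0.1851, 0.0823]
eef_rot: [0.001, 0.059, 0.998, 0.0]
contact_force: [-1.6, 2.6, 9.6]
opening: 0.137
grip_force: 42.0
```

```bash
python3 tq.py
```

```text
12.95 tz 0.015 j6 0.009 yaw -0.1187 42.0 0.1419 [-2.3  2.1  8.8] [ 0.445  -0.1851  0.0823]
```

drive_tool(steps="0 0 -.015 0 0 0 -1;0 0 -.01 0 0 0 -1")

```text
time_s: 13.15
eef_pos: [0.445, -0.1851, 0.0823]
eef_rot: [0.001, 0.072, 0.997, 0.0]
contact_force: [-3.1, 2.6, 9.3]
opening: 0.141
grip_force: 42.0
```

```bash
python3 tq.py
```

```text
13.35 tz -0.009 j6 0.009 yaw -0.1436 42.0 0.1378 [-0.8  3.2  8.2] [ 0.445  -0.1851  0.0823]
```

drive_tool(steps="0 0 -.015 0 0 0 -1;0 0 -.01 0 0 0 -1")

```text
time_s: 13.55
eef_pos: [0.445, -0.1851, 0.0823]
eef_rot: [0.001, 0.084, 0.996, 0.0]
contact_force: [-1.6, 2.3, 9.0]
opening: 0.14
grip_force: 42.0
```

```bash
python3 tq.py
```

```text
13.75 tz -0.024 j6 0.009 yaw -0.1686 42.0 0.1394 [-1.9  1.9  7.8] [ 0.445  -0.185   0.0823]
```

drive_tool(steps="0 0 -.015 0 0 0 -1;0 0 -.01 0 0 0 -1")

```text
time_s: 13.95
eef_pos: [0.445, -0.185, 0.0823]
eef_rot: [0.001, 0.097, 0.995, 0.0]
contact_force: [-1.9, 3.1, 8.9]
opening: 0.14
grip_force: 42.0
```

```bash
python3 tq.py
```

```text
14.15 tz -0.021 j6 0.009 yaw -0.1936 42.0 0.1409 [-3.2  1.9  9.3] [ 0.445  -0.1851  0.0823]
```

drive_tool(steps="0 0 -.015 0 0 0 -1;0 0 -.01 0 0 0 -1")

```text
time_s: 14.35
eef_pos: [0.445, -0.185, 0.0823]
eef_rot: [0.001, 0.109, 0.994, 0.0]
contact_force: [-1.6, 1.7, 9.6]
opening: 0.143
grip_force: 42.0
```

```bash
python3 tq.py
python3 - <<'E'
from h import *
c=arm.camera("wrist")
cv2.imwrite("pics/w4.png",cv2.resize(c["pixels"][190:340,180:380,::-1],None,fx=3,fy=3,interpolation=cv2.INTER_CUBIC))
E
```

```text
14.55 tz -0.024 j6 0.009 yaw -0.2186 42.0 0.1364 [-2.1  2.1  8.9] [ 0.445  -0.185   0.0823]
```

View pics/w4.png

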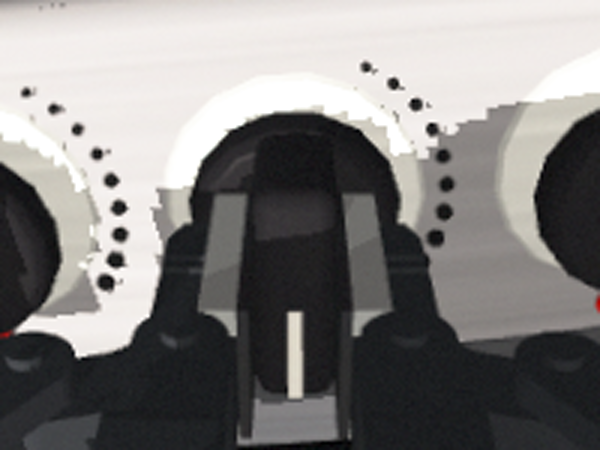

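The pointer (295,310 to 295,400) is still in line with the fingers, so the knob turns with the tool, and both neighbours are well clear. I'll continue.

drive_tool(steps="0 0 -.015 0 0 0 -1;0 0 -.01 0 0 0 -1")

```text
time_s: 14.8
eef_pos: [0.445, -0.185, 0.0823]
eef_rot: [0.001, 0.122, 0.993, 0.0]
contact_force: [-2.1, 2.0, 9.0]
opening: 0.139
grip_force: 42.0
```

```bash
python3 tq.py
```

```text
15.0 tz -0.016 j6 0.009 yaw -0.2436 42.0 0.1415 [-1.7  3.   9.6] [ 0.445  -0.185   0.0823]
```

drive_tool(steps="0 0 -.015 0 0 0 -1;0 0 -.01 0 0 0 -1")

```text
time_s: 15.2
eef_pos: [0.445, -0.1849, 0.0823]
eef_rot: [0.001, 0.134, 0.991, 0.0]
contact_force: [-1.7, 3.1, 8.7]
opening: 0.142
grip_force: 42.0
```

```bash
python3 tq.py
```

```text
15.4 tz -0.002 j6 0.009 yaw -0.2685 42.0 0.1403 [-1.4  3.1  9.7] [ 0.445  -0.1849  0.0823]
```

drive_tool(steps="0 0 -.015 0 0 0 -1;0 0 -.01 0 0 0 -1")

```text
time_s: 15.6
eef_pos: [0.445, -0.1849, 0.0823]
eef_rot: [0.001, 0.146, 0.989, 0.0]
contact_force: [-1.7, 2.4, 8.9]
opening: 0.142
grip_force: 42.0
```

```bash
python3 tq.py
```

```text
15.8 tz -0.001 j6 0.009 yaw -0.2935 42.0 0.1399 [-2.4  3.2  8.2] [ 0.445  -0.1849  0.0823]
```

drive_tool(steps="0 0 -.01 0 0 0 -1;0 0 -.01 0 0 0 -1")

```text
time_s: 16.0
eef_pos: [0.445, -0.1849, 0.0823]
eef_rot: [0.001, 0.156, 0.988, 0.0]
contact_force: [-1.7, 3.3, 9.5]
opening: 0.138
grip_force: 42.0
```

```bash
python3 tq.py
```

```text
16.2 tz -0.012 j6 0.009 yaw -0.3135 42.0 0.1361 [-1.7  3.1  8.3] [ 0.445  -0.1849  0.0823]
```

drive_tool(steps="0 0 -.01 0 0 0 -1;0 0 -.01 0 0 0 -1")

```text
time_s: 16.4
eef_pos: [0.4451, -0.1849, 0.0823]
eef_rot: [0.001, 0.166, 0.986, 0.0]
contact_force: [-2.2, 3.5, 9.0]
opening: 0.142
grip_force: 42.0
```

```bash
python3 tq.py
```

```text
16.6 tz 0.039 j6 0.036 yaw -0.3334 42.0 0.138 [-2.2  2.8  9.5] [ 0.445  -0.1848  0.0823]
```

drive_tool(steps="0 0 -.01 0 0 0 -1")

```text
time_s: 16.7
eef_pos: [0.4451, -0.1849, 0.0823]
eef_rot: [0.001, 0.171, 0.985, 0.0]
contact_force: [-1.8, 2.7, 9.1]
opening: 0.14
grip_force: 42.0
```

```bash
python3 tq.py
```

```text
16.9 tz 0.085 j6 0.075 yaw -0.3433 42.0 0.1408 [-1.6  2.2  8.4] [ 0.4451 -0.1849  0.0823]
```

The holding torque is now rising by about 0.04 N m per 0.01 rad. One more small step should confirm this is the stop.

drive_tool(steps="0 0 -.01 0 0 0 -1;0 0 -.01 0 0 0 -1")

```text
time_s: 17.1
eef_pos: [0.445, -0.1848, 0.0823]
eef_rot: [0.001, 0.181, 0.984, 0.0]
contact_force: [-1.5, 2.1, 9.4]
opening: 0.138
grip_force: 42.1
```

```bash
python3 tq.py
```

```text
17.3 tz 0.129 j6 0.18 yaw -0.3631 42.0 0.1399 [-2.2  2.5  8.4] [ 0.445  -0.1848  0.0823]
```

The stop is confirmed at about 0.15-0.18 N m. I'll ease the twist, let the knob rise while still held, then open and go up.

drive_tool(steps="0 0 .01 0 0 0 -1;0 0 .01 0 0 0 -1;0 0 0 0 0 .05 -1;0 0 0 0 0 .05 -1;0 0 0 0 0 .05 -1;0 0 0 0 0 .05 -1;0 0 0 0 0 0 -1")

```text
time_s: 18.0
eef_pos: [0.445, -0.1848, 0.087]
eef_rot: [0.001, 0.171, 0.985, 0.0]
contact_force: [-1.3, 3.0, 7.0]
opening: 0.139
grip_force: 41.7
```

drive_tool(steps="0 0 0 0 0 0 -.6;0 0 0 0 0 0 -.5;0 0 0 0 0 0 -.4;0 0 0 0 0 0 -.4;0 0 0 0 0 .2 -.4;0 0 0 0 0 .4 -.4;0 0 0 0 0 .6 -.4;0 0 0 0 0 .8 -.4")

```text
time_s: 18.8
eef_pos: [0.4442, -0.185, 0.137]
eef_rot: [-0.0, 0.171, 0.985, 0.0]
contact_force: [0.0, -0.0, -0.1]
opening: 0.301
grip_force: 0.0
```

drive_tool(steps="0 0 0 0 0 .8 -.4;0 0 0 0 0 .8 -.4;0 0 0 0 0 .6 -.4;0 0 0 0 0 0 -.4;0 0 0 0 0 0 -.4")

```text
time_s: 19.3
eef_pos: [0.4448, -0.1853, 0.1917]
eef_rot: [0.001, 0.171, 0.985, -0.0]
contact_force: [-0.2, 0.3, -1.2]
opening: 0.296
grip_force: 0.0
```

```bash
python3 kz.py; python3 st.py
python3 - <<'E'
from h import *
c=arm.camera("wrist")
cv2.imwrite("pics/w5.png",cv2.resize(c["pixels"][130:330,160:400,::-1],None,fx=3,fy=3,interpolation=cv2.INTER_CUBIC))
E
```

```text
[(np.float64(0.076), 19), (np.float64(0.077), 22), (np.float64(0.078), 29), (np.float64(0.079), 61), (np.float64(0.08), 186), (np.float64(0.081), 342), (np.float64(0.082), 153), (np.float64(0.102), 24), (np.float64(0.103), 55), (np.float64(0.104), 198), (np.float64(0.105), 290), (np.float64(0.106), 104)]
plate 0.0626039607144428
19.35 [ 0.4444 -0.185   0.191 ] yaw 2.798 0.3024795359410005 0.0 [-0.19  0.21  0.05] [-0.024 -0.018 -0.012]
```

View pics/w5.png

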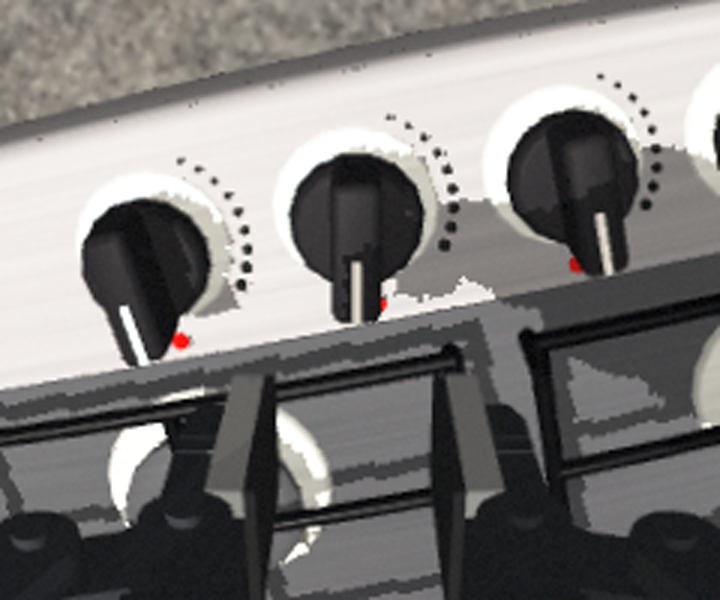

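The knob is fully up: the bar top reads 0.105 and the skirt 0.081. In the image its pointer (357,290) stands just clockwise of the red mark at (383,303), and nothing is touching it. Handing in.

```bash
python3 -c "
from cell import arm
print(arm.job_done())"
```

```text
the job is handed in; nothing more can be done
None
```

I pushed in the knob that was left on (third from the left) and turned it clockwise to its stop. On letting go it sprang fully up, about 0.2 rad clockwise of its mark, and I handed the job in; the hand-in returned no verdict.

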